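# Dispense one glass jewel and slide it into the suncatcher

### The arm

A 7-joint arm with a two-finger parallel gripper is mounted at the origin on the work surface. World frame = base frame: x ahead of the robot, y to its left, z up, the work surface at z = 0. Lengths are in m, angles in rad, forces in N, time in s.
With the tool pointing down it reaches from about 0.4 to 0.85 m from the base axis. Payload 4.5 kg.
Tool frame: the origin (TCP) lies midway between the tips of the shut fingers; the grasp point (between the pads) lies 19 mm behind it; z points along the fingers, y is the line along which they close (so a half turn about z gives the same grasp; the last joint's range is limited). The gripper opens to 88 mm and grips with 3 to 60 N. Pads are 18 mm wide; open, the fingers measure 123 mm over their backs; the gripper's body (75 mm by 187 mm) begins 45 mm behind the grasp point.
Start: joints at [1.17, 0.689, -0.195, 1.565, 0.157, 0.902, -0.215], TCP at [0.263, -0.567, 0.239] pointing down, gripper open.
Joint ranges: [-3.01, 3.01], [-0.46, 2.08], [-1.47, 1.51], [0.13, 2.56], [-1, 4.14], [0.04, 2.09], [-2.66, 2.66]. Speed limits (rad/s): [2.57, 2.57, 3.14, 3.14, 3.14, 3.14, 3.14].

### API

Orientations are given as a unit quaternion [x, y, z, w].
In Python, from plant import r gives the robot as it stands.
- The arm moves only by the tool carry_out, never from a script. Its argument "plan" is a list of rows, each an object with "rot": the turn, a rotation vector about the tool's x, y, z in rad, a list of three; "xyz": the shift along the tool's x, y, z in m, a list of three; "grip": the closure in counts, from 0 (fully open) to 255 (shut). In form: [{"rot": [wx, wy, wz], "xyz": [dx, dy, dz], "grip": grip}, ...]. A call has 1 to 8 rows; each row is the pose to reach, as a shift and turn from the pose commanded when the call began, along the tool's axes at that moment; what a row does not reach only later rows make up. A row lasts 1/12 s, in which the tool goes at most 41.7 mm and 7.16 degrees, less where a joint would pass 70% of its speed; a pose out of reach is approached as far as the arm can. A call with a gripper value outside its range is refused whole. The fingers move at their own pace and stop on an object; "squeeze" is the grip in N (left out, the last holds). Time passes only in rows, so rows that repeat a pose let the fingers close. It gives the time, the measured TCP pose, the force, the opening and the grip force at its end, in the units of the state.
- r.get_state(): the state, without advancing time (a new reading comes with each control period).
- r.snapshot(name): name is "side" or "top" or "wrist"; returns the picture (384x512x3 uint8, red, green, blue); there is no depth.
- r.camera_params(name): a dict with "fx", "fy", "cx", "cy" (pixels), "distortion" ([k1, k2, p1, p2, k3] as OpenCV has them; the pictures are not rectified), "position" and "attitude" of the camera in the world; the wrist camera has in their place "hand_eye" (4x4, takes a point from camera to tool coordinates, whose origin is the TCP and whose axes are the flange's). Camera axes: x right, y down, z forward; pixel columns grow to the right and rows downward; lengths in m; the calibration is good to about 2 mm. A picture is of the moment at which its call begins: read the wrist's pose just before it. camera_params takes no time and is no camera call.
- r.finish_job(): hands the job in; it is judged then, once.
The state is a dict: "clock": time; "q": joint angles; "qd": joint speeds; "joint_torque": joint torques, N m; "tool_pos": TCP position; "eef_rot": TCP orientation; "contact_force": force on the tool from outside, world axes, zero at the start; "moment": the same for the moment, N m; "opening": opening from 0.0 (shut) to 1.0 (fully open); "finger_force": force on a finger pad.
Only numpy, scipy, OpenCV 4.12 (cv2) and the standard library are available. Lean on these libraries where they do the work, as an engineer would, in place of code of your own. Each camera call takes 0.05 s, during which the arm holds its last target. There are 200 camera calls.

### The job

Press the black plunger knob of the jewel dispenser fully home once and let it spring back out, so that a single round glass jewel comes out on the board. Then push that jewel across the board with the fingertips, without picking it up, until it sits fully home in the empty round bay of the unfinished fan suncatcher, against the glass at the back. Leave the other jewels in the dispenser and do not disturb the tools and supplies around.

Things in the scene. Friction and masses are not known exactly. Their poses are not given: they have to be found in the camera images.
- dispenser: Jewel dispenser, a push-slide magazine screwed to the board. Origin on the board below the axis of its upright stock tube; x is the way jewels come out, z up. Aluminium base plate 3 mm thick, 50 mm wide, ends 22 mm ahead of the origin. Grey spring housing 46 mm wide, 34 mm high, 22 to 74 mm behind the origin; screw ears reach 39 mm to either side. Rod and knob stick out at the rear.
- magazine (a point): Axis of the clear stock tube at the level where the bottom jewel lies, 3 mm above the board. The tube is 39 mm across (47 mm at its collar) and its top is 44 mm above the board.
- knob_face (a point): Centre of the flat outer face of the plunger's round black push knob, 28 mm across, 20 mm above the board; 139 mm behind the tube axis when at rest. It moves with the plunger, which is pressed level along the dispenser's +x. The board behind the knob is clear for 60 mm.
- plunger (a joint): Plunger travel in m: 0 fully out (at rest), 0.052 fully home against its stop. A spring returns it: 2 N at rest, about 7 N fully home. Its blade pushes the bottom jewel out by 1 mm less than that; after it has sprung back the next jewel drops down.
- jewel0_center (a point): Centre, half-way up, of the bottom jewel in the magazine, the one that comes out: a flat green glass disc 32 mm across, 7 mm thick, 11 to 20 g. Pressed out, it drops off the 3 mm base plate and lies flat on the board, about 51 mm ahead of the tube axis, centre 3.5 mm above the board.
- jewel1_center (a point): Centre of jewel number 1 above the bottom one in the tube, same disc; it stays in the magazine.
- jewel2_center (a point): Centre of jewel number 2 above the bottom one in the tube, same disc; it stays in the magazine.
- jewel3_center (a point): Centre of jewel number 3 above the bottom one in the tube, same disc; it stays in the magazine.
- jewel4_center (a point): Centre of jewel number 4 above the bottom one in the tube, same disc; it stays in the magazine.
- open_fan: Unfinished fan-shaped suncatcher, glass pieces 5 mm thick pinned to the board (fixed). Origin on the board at the centre of the empty round seat where the jewel belongs; x points into the bay, whose mouth looks to -x. Back of the seat: an arc of 17 mm radius about the origin, -60 to +60 degrees from x. Glass reaches 62 mm beyond the origin, 53 mm to each side; pins 14 mm high at its far edge.
- bay_mouth (a point): Middle of the open mouth of that bay, on the board, 11 mm before the seat centre. The mouth is 51 mm wide; straight flanks lead from its corners in to the arc of the seat. Nothing stands in front of it for 50 mm.
- finished_fan: Same kind of suncatcher already complete (fixed): its jewel is in and amber glass closes the front, so it has no bay. Same origin and axes; its front tip is 36 mm before the origin. It may stand to the left or the right of the unfinished one.
- spool: Bystander, to be left alone: solder spool, grey flanged reel 56 mm in diameter, 36 mm high, standing on end. Origin at its underside.
- foil_roll: Bystander, to be left alone: copper foil roll, flat ring 72 mm across, 8 mm high, lying flat. Origin at its underside.
- flux_jar: Bystander, to be left alone: white flux jar with black cap, 42 mm in diameter, 48 mm high. Origin at its underside.
- pliers: Bystander, to be left alone: red-handled pliers lying flat, 140 mm long along their x. Origin at its underside.
- glass_cutter: Bystander, to be left alone: pencil-like glass cutter, 137 mm long along its x, 11 mm thick, lying. Origin at its underside.
- flux_brush: Bystander, to be left alone: small flux brush, 138 mm long along its x, 10 mm thick, lying. Origin at its underside.
- burnisher: Bystander, to be left alone: wooden burnishing stick 130 x 18 x 8 mm, lying along its x. Origin at its underside.
- board: Tan work board 440 x 800 mm lying flat on the mat under all of the above. Origin at the middle of its underside; its flat top is 10 mm above the bench (z = 0.010). The jewel slides on it.

How it is judged:
On the way, in this order (a step that is already met when the one before it is completed fails the run):
1. the plunger has been pressed home and has pushed the bottom jewel out (value of joint plunger above 0.047 m and x of jewel0_center in the frame of dispenser above 0.044 m), for 0.05 s.
2. the plunger has sprung back out and the jewel lies flat on the board (value of joint plunger below 0.004 m and height (world z) of jewel0_center below 0.0155 m and angle between jewel0_center's own z axis and vertical below 0.12 rad), for 0.2 s.
At the end, for the whole second after the job is handed in: The ejected jewel lies flat on the board, at rest, its centre within 4 mm of the centre of the round seat of the unfinished fan; the plunger is back out (within 4 mm); the other four jewels are still in the magazine, within 6 mm of its axis (all of step 2 and horizontal distance between jewel0_center and open_fan below 0.004 m and linear speed of jewel0 below 0.01 m/s and horizontal distance between each of jewel1_center, jewel2_center, jewel3_center, jewel4_center and dispenser below 0.006 m); the robot touches nothing.
It fails at once if the jewel is lifted or carried: its centre rises more than 9 mm above where it lies on the board (height (world z) of jewel0_center above 0.0225 m).
It fails at once if a second jewel is pushed or taken out of the magazine (distance of any of jewel1_center, jewel2_center, jewel3_center, jewel4_center from where it was at the start of the episode above 0.015 m).
It fails at once if a bystander is moved more than 15 mm (distance of any of spool, foil_roll, flux_jar, pliers, glass_cutter, flux_brush, burnisher from where it was at the start of the episode above 0.015 m).
It also fails if it takes over 67 s, if anything falls off the work surface, if the arm or the gripper's body presses on something with over 40 N, if the wrist force passes 120 N, or if a joint passes its speed limit or range.

## Working session

There is one attempt and no reset: what is moved stays moved. The work goes in short steps, Python scripts to look and compute and a tool call to move; the robot and the scene stay as the last step left them, time stands still between calls to the robot, and variables do not carry over. Pictures are saved under pics/ and viewed, at most 10 in all, crops included, and the job is handed in when it is done.

Besides the shell and the picture viewer there is one more tool, called as name(argument=value, ...) on one line, values as JSON. carry_out: Moves the arm, as the interface text tells. Its arguments: {"type":"object","properties":{"plan":{"type":"array"},"squeeze":{"type":"number"}},"required":["plan"]}

```bash
mkdir -p pics; ls
python3 - <<'E'
from plant import r
import cv2
s=r.get_state();print(s)
for n in("top","side"):
    im=r.snapshot(n);cv2.imwrite(f"pics/{n}0.png",im[:,:,::-1]);print(n,r.camera_params(n))
print(r.camera_params("wrist"))
E
```

```text
pics
{'clock': 0.0, 'q': array([ 1.16979074,  0.68998923, -0.19449736,  1.56634808,  0.15730868,
        0.90250592, -0.21511392]), 'qd': array([ 0.00022219,  0.00093165, -0.00030063, -0.00082749, -0.00116566,
        0.00070365, -0.00059179]), 'joint_torque': array([-5.43439328e-04, -5.27567983e+01, -1.26679972e+00, -1.53428704e+01,
       -5.26358304e-02,  6.56971257e-03,  1.83511388e-04]), 'tool_pos': array([ 0.26294593, -0.56629149,  0.23790527]), 'eef_rot': array([ 9.76453669e-01,  2.15725214e-01, -2.74504628e-04, -8.88006717e-04]), 'contact_force': array([-0.22041302,  0.34350459, -0.38361613]), 'moment': array([-0.05709887, -0.03590196, -0.01141424]), 'finger_force': 0.0, 'opening': 0.9981469121207588}
top {'fx': 451.43103131717237, 'fy': 451.43103131717237, 'cx': 256.9628281225482, 'cy': 199.224696752663, 'distortion': array([0.00924916, 0.        , 0.        , 0.        , 0.        ]), 'position': array([ 0.41161238, -0.0132049 ,  1.03652392]), 'attitude': array([-0.69937928,  0.7093104 , -0.06605202,  0.05817659])}
side {'fx': 402.10299616339296, 'fy': 402.10299616339296, 'cx': 253.51553149405498, 'cy': 186.71893692354243, 'distortion': array([-0.07286066,  0.        ,  0.        ,  0.        ,  0.        ]), 'position': array([0.47192356, 0.79226894, 0.54798424]), 'attitude': array([-0.06093678,  0.86746373, -0.49229949,  0.03787623])}
{'fx': 280.9964974951401, 'fy': 280.9964974951401, 'cx': 250.03360083080779, 'cy': 190.97374537092273, 'distortion': array([-0.00141515,  0.        ,  0.        ,  0.        ,  0.        ]), 'hand_eye': array([[-8.72103457e-04, -9.48074130e-01, -3.18048241e-01,
         8.25377281e-02],
       [ 9.99999004e-01, -4.73980416e-04, -1.32915062e-03,
        -4.36809820e-04],
       [ 1.10938468e-03, -3.18049084e-01,  9.48073599e-01,
        -1.46567516e-01],
       [ 0.00000000e+00,  0.00000000e+00,  0.00000000e+00,
         1.00000000e+00]])}
```

View pics/top0.png

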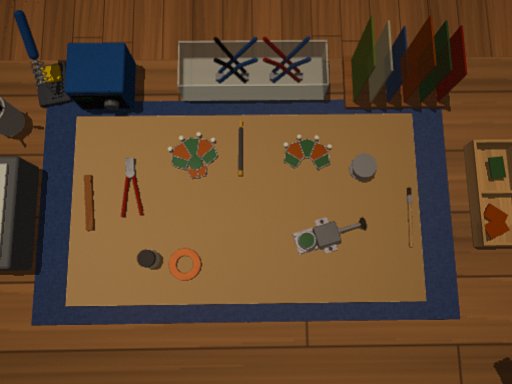

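View pics/side0.png

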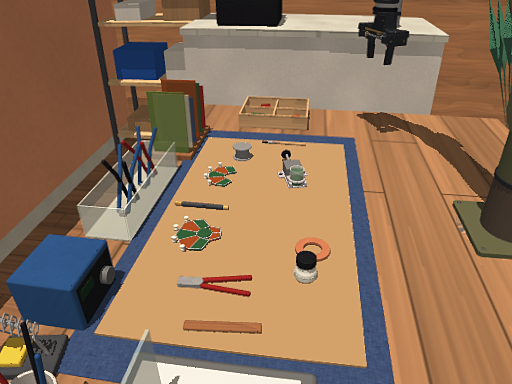

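The top view shows the dispenser tube at about (307,241) and its knob at about (363,224). The open fan is near (307,152), the spool at (363,167), the cutter at (240,148) and the brush at (409,215). I'll zoom in for precise pixels.

```bash
cat > h.py <<'E'
import numpy as np,cv2
from scipy.spatial.transform import Rotation as R
from plant import r
def cam(n,s=None):
    c=r.camera_params(n);K=np.array([[c['fx'],0,c['cx']],[0,c['fy'],c['cy']],[0,0,1]])
    if n=="wrist":
        T=np.eye(4);T[:3,:3]=R.from_quat(s['eef_rot']).as_matrix();T[:3,3]=s['tool_pos'];T=T@c['hand_eye']
        return K,c['distortion'],T[:3,3],T[:3,:3]
    return K,c['distortion'],np.array(c['position']),R.from_quat(c['attitude']).as_matrix()
def px2w(C,uv,z):
    K,d,p,M=C
    u=cv2.undistortPoints(np.array(uv,float).reshape(-1,1,2),K,d).reshape(-1,2)
    v=np.c_[u,np.ones(len(u))]@M.T
    return p+v*((np.asarray(z)-p[2])/v[:,2])[:,None]
def w2px(C,P):
    K,d,p,M=C
    return cv2.projectPoints((np.array(P,float).reshape(-1,3)-p)@M,np.zeros(3),np.zeros(3),K,d)[0].reshape(-1,2)
E
python3 - <<'E'
import cv2
im=cv2.imread("pics/top0.png")[125:265,270:420]
cv2.imwrite("pics/c0.png",cv2.resize(im,None,fx=4,fy=4,interpolation=cv2.INTER_CUBIC))
E
```

```text
(no output)
```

View pics/c0.png

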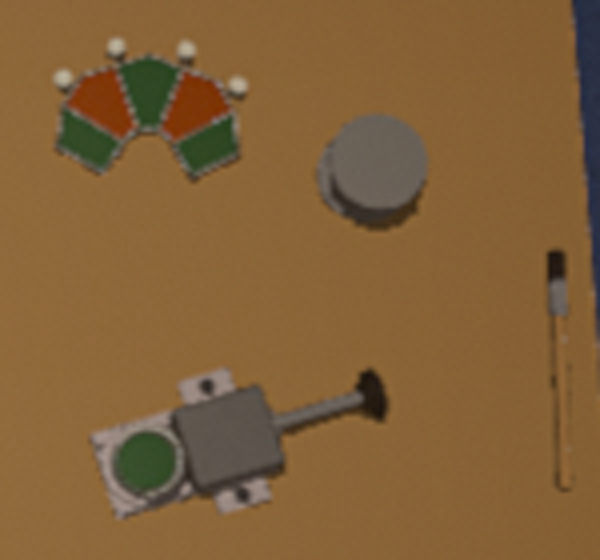

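Run:
```python
from h import *
C=cam("top")
f=lambda x,y:(270+(x+.5)/4-.5,125+(y+.5)/4-.5)
P=dict(plL=(93,437,.013),plR=(121,517,.013),ear1=(207,386,.013),ear2=(243,495,.013),knob=(383,395,.030),mL=(102,173,.015),mR=(195,179,.015),arc=(149,129,.015),tip=(149,55,.015),spool=(378,163,.046),brushN=(556,250,.015),brushS=(565,490,.015))
W={k:px2w(C,[f(*v[:2])],[v[2]])[0] for k,v in P.items()}
for k,v in W.items(): print(k,v.round(4))
front=(W['plL']+W['plR'])/2; d=front-W['knob'];d[2]=0;print("len knob-front (161):",np.linalg.norm(d))
e=W['plL']-W['plR'];print("plate w",np.linalg.norm(e[:2]),"ears",np.linalg.norm(W['ear1']-W['ear2']))
n=np.array([e[1],-e[0]])/np.linalg.norm(e[:2]);print("yaw from d",np.arctan2(d[1],d[0]),"from ears",np.arctan2(*( (W['ear1']-W['ear2'])[[1,0]]))-1.5708+3.1416,"plate",np.arctan2(e[1],e[0]))
m=(W['mL']+W['mR'])/2;a=W['arc'];print("mouth",m,"w",np.linalg.norm(W['mL']-W['mR']),"depth to arc (28)",np.linalg.norm(a-m),np.linalg.norm(W['tip']-m))
```

```text
plL [ 0.5124 -0.1065  0.013 ]
plR [ 0.467 -0.121  0.013]
ear1 [ 0.5407 -0.1725  0.013 ]
ear2 [ 0.4784 -0.1904  0.013 ]
knob [ 0.5321 -0.2686  0.03  ]
mL [ 0.6661 -0.116   0.015 ]
mR [ 0.6618 -0.17    0.015 ]
arc [ 0.6922 -0.1443  0.015 ]
tip [ 0.7372 -0.1458  0.015 ]
spool [ 0.6622 -0.2693  0.046 ]
brushN [ 0.6169 -0.3775  0.015 ]
brushS [ 0.4785 -0.3723  0.015 ]
len knob-front (161): 0.1606223024456293
plate w 0.047666107630225156 ears 0.06483196836404335
yaw from d 1.8380972586185156 from ears 1.8502770113687546 plate 0.3088508633745653
mouth [ 0.6639475  -0.14301424  0.015     ] w 0.054236020193697804 depth to arc (28) 0.028274553777070943 0.0733135486326001
```

```bash
cat >> h.py <<'E'
def go(pos,yaw):
    s=r.get_state();M=R.from_quat(s['eef_rot'])
    t=R.from_matrix(np.array([[np.cos(yaw),np.sin(yaw),0],[np.sin(yaw),-np.cos(yaw),0],[0,0,-1.]]))
    print("t",s['clock'],"pos",s['tool_pos'].round(4),"F",s['contact_force'].round(1),"open",s['opening'],
      "\nxyz",M.inv().apply(np.array(pos)-s['tool_pos']).round(4),"rot",(M.inv()*t).as_rotvec().round(4))
E
python3 -c "
from h import *
go([.541,-.301,.14],1.845)"
```

```text
t 0.1 pos [ 0.2629 -0.5664  0.238 ] F [ 0.7 -0.6 -0.7] open 1.0011343543897389 
xyz [ 0.364  -0.1234  0.0982] rot [-1.4000e-03 -1.0000e-03 -1.4102e+00]
```

carry_out(plan=[{"rot": [0,0,-1.41],"xyz": [0.364,-0.123,0.098],"grip": 255},{"rot": [0,0,-1.41],"xyz": [0.364,-0.123,0.098],"grip": 255},{"rot": [0,0,-1.41],"xyz": [0.364,-0.123,0.098],"grip": 255},{"rot": [0,0,-1.41],"xyz": [0.364,-0.123,0.098],"grip": 255},{"rot": [0,0,-1.41],"xyz": [0.364,-0.123,0.098],"grip": 255},{"rot": [0,0,-1.41],"xyz": [0.364,-0.123,0.098],"grip": 255},{"rot": [0,0,-1.41],"xyz": [0.364,-0.123,0.098],"grip": 255},{"rot": [0,0,-1.41],"xyz": [0.364,-0.123,0.098],"grip": 255}], squeeze=20)

```text
clock: 0.77
tool_pos: [0.4981, -0.3427, 0.1556]
eef_rot: [0.752, 0.66, -0.0, -0.0]
contact_force: [-0.4, -0.5, 1.0]
opening: 0.42
finger_force: 0.0
```

```bash
python3 -c "
from h import *
go([.541,-.301,.14],1.845)"
```

```text
t 0.7667 pos [ 0.4981 -0.3427  0.1556] F [-0.4 -0.5  1. ] open 0.4201965274733086 
xyz [0.0469 0.0372 0.0156] rot [-6.000e-04 -2.000e-04 -4.042e-01]
```

carry_out(plan=[{"rot": [0,0,-0.4],"xyz": [0.043,0.035,0.015],"grip": 255},{"rot": [0,0,-0.4],"xyz": [0.043,0.035,0.015],"grip": 255},{"rot": [0,0,-0.4],"xyz": [0.043,0.035,0.015],"grip": 255},{"rot": [0,0,-0.4],"xyz": [0.043,0.035,0.015],"grip": 255},{"rot": [0,0,-0.4],"xyz": [0.043,0.035,0.015],"grip": 255},{"rot": [0,0,-0.4],"xyz": [0.043,0.035,0.015],"grip": 255}])

```text
clock: 1.27
tool_pos: [0.5368, -0.3076, 0.1412]
eef_rot: [0.61, 0.793, -0.001, -0.0]
contact_force: [-0.6, 0.1, -0.6]
opening: 0.006
finger_force: 0.0
```

Run:
```python
from h import *
s=r.get_state();im=r.snapshot("wrist")
C=cam("wrist",s)
d=np.array([np.cos(1.845),np.sin(1.845)]);n=np.array([-d[1],d[0]]);o=np.array([.495,-.135])
pts=[[*(o-139e-3*d),.030],[*o,.054],[*(o+22e-3*d+25e-3*n),.013],[*(o+22e-3*d-25e-3*n),.013]]
print(w2px(C,pts))
cv2.imwrite("pics/w1.png",im[:,:,::-1]);go([.541,-.301,.022],1.845)
```

```text
[[257.19188297 148.27841375]
 [256.40627508 -48.35004113]
 [223.78336306 -56.06636834]
 [286.53097829 -57.3280811 ]]
t 1.3167 pos [ 0.5369 -0.3076  0.1414] F [ 0.  -0.8 -0.8] open 0.0028992209840025948 
xyz [0.0054 0.0057 0.1194] rot [-0.0008  0.0007 -0.0147]
```

View pics/w1.png

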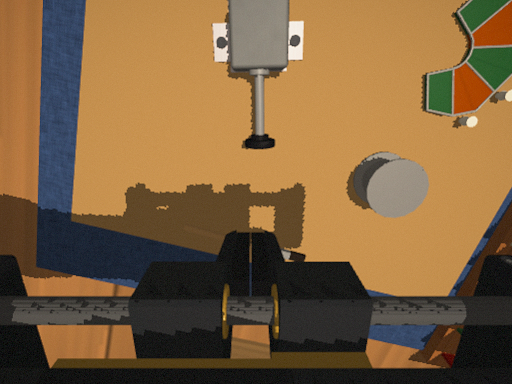

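The wrist view shows the knob face at about (260,147), against a predicted (257,148), so they agree within about 1.5 mm. I'll descend behind it.

carry_out(plan=[{"rot": [0,0,-0.015],"xyz": [0.005,0.007,0.04],"grip": 255},{"rot": [0,0,-0.015],"xyz": [0.005,0.007,0.08],"grip": 255},{"rot": [0,0,-0.015],"xyz": [0.005,0.007,0.105],"grip": 255},{"rot": [0,0,-0.015],"xyz": [0.005,0.007,0.119],"grip": 255},{"rot": [0,0,-0.015],"xyz": [0.005,0.007,0.119],"grip": 255},{"rot": [0,0,-0.015],"xyz": [0.005,0.007,0.119],"grip": 255}])

```text
clock: 1.82
tool_pos: [0.5433, -0.3002, 0.0228]
eef_rot: [0.602, 0.798, -0.0, 0.0]
contact_force: [-0.1, -0.3, 0.5]
opening: 0.006
finger_force: 0.0
```

```bash
python3 -c "
from h import *
go([.541-.27*.07+.0014,-.301+.963*.07,.022],1.845)"
```

```text
t 1.8167 pos [ 0.5433 -0.3002  0.0228] F [-0.1 -0.3  0.5] open 0.006279343485540812 
xyz [ 0.0695 -0.0008  0.0007] rot [0.     0.0005 0.0034]
```

carry_out(plan=[{"rot": [0,0,0],"xyz": [0.012,0,0],"grip": 255},{"rot": [0,0,0],"xyz": [0.022,0,0],"grip": 255},{"rot": [0,0,0],"xyz": [0.029,0,0],"grip": 255},{"rot": [0,0,0],"xyz": [0.036,0,0],"grip": 255},{"rot": [0,0,0],"xyz": [0.043,0,0],"grip": 255},{"rot": [0,0,0],"xyz": [0.05,0,0],"grip": 255},{"rot": [0,0,0],"xyz": [0.057,0,0],"grip": 255},{"rot": [0,0,0],"xyz": [0.063,0,0],"grip": 255}])

```text
clock: 2.48
tool_pos: [0.5272, -0.2404, 0.0234]
eef_rot: [0.602, 0.798, -0.0, 0.002]
contact_force: [2.8, -5.6, 4.5]
opening: 0.004
finger_force: 3.1
```

carry_out(plan=[{"rot": [0,0,0],"xyz": [0.004,0,0],"grip": 255},{"rot": [0,0,0],"xyz": [0.008,0,0],"grip": 255},{"rot": [0,0,0],"xyz": [0.008,0,0],"grip": 255}])

```text
clock: 2.73
tool_pos: [0.5249, -0.2324, 0.0235]
eef_rot: [0.602, 0.798, -0.0, 0.002]
contact_force: [1.6, -5.7, 4.3]
opening: -0.003
finger_force: 3.1
```

carry_out(plan=[{"rot": [0,0,0],"xyz": [0.002,0,0],"grip": 255},{"rot": [0,0,0],"xyz": [0.004,0,0],"grip": 255},{"rot": [0,0,0],"xyz": [0.005,0,0],"grip": 255},{"rot": [0,0,0],"xyz": [0.005,0,0],"grip": 255}])

```text
clock: 3.07
tool_pos: [0.5238, -0.2286, 0.0234]
eef_rot: [0.602, 0.798, -0.0, 0.002]
contact_force: [1.5, -5.9, 3.0]
opening: 0.009
finger_force: 3.3
```

carry_out(plan=[{"rot": [0,0,0],"xyz": [0.001,0,0],"grip": 255},{"rot": [0,0,0],"xyz": [0.002,0,0],"grip": 255},{"rot": [0,0,0],"xyz": [0.002,0,0],"grip": 255}])

```text
clock: 3.32
tool_pos: [0.5233, -0.2271, 0.0235]
eef_rot: [0.603, 0.798, -0.0, 0.003]
contact_force: [3.2, -6.6, 4.2]
opening: 0.005
finger_force: 3.5
```

carry_out(plan=[{"rot": [0,0,0],"xyz": [0.001,0,0],"grip": 255},{"rot": [0,0,0],"xyz": [0.002,0,0],"grip": 255},{"rot": [0,0,0],"xyz": [0.002,0,0],"grip": 255}])

```text
clock: 3.57
tool_pos: [0.5233, -0.227, 0.0236]
eef_rot: [0.603, 0.798, -0.001, 0.004]
contact_force: [3.6, -9.9, 3.4]
opening: 0.007
finger_force: 5.2
```

carry_out(plan=[{"rot": [0,0,0],"xyz": [0.001,0,0],"grip": 255},{"rot": [0,0,0],"xyz": [0.002,0,0],"grip": 255},{"rot": [0,0,0],"xyz": [0.002,0,0],"grip": 255}])

```text
clock: 3.82
tool_pos: [0.5233, -0.227, 0.0236]
eef_rot: [0.604, 0.797, -0.002, 0.005]
contact_force: [5.1, -12.8, 0.7]
opening: 0.002
finger_force: 7.0
```

The plunger is against its stop: the position has stalled and the force is rising. I'll retract.

carry_out(plan=[{"rot": [0,0,0],"xyz": [-0.01,0,0],"grip": 255},{"rot": [0,0,0],"xyz": [-0.022,0,0],"grip": 255},{"rot": [0,0,0],"xyz": [-0.034,0,0],"grip": 255},{"rot": [0,0,0],"xyz": [-0.046,0,0],"grip": 255},{"rot": [0,0,0],"xyz": [-0.058,0,0],"grip": 255},{"rot": [0,0,0],"xyz": [-0.072,0,0],"grip": 255},{"rot": [0,0,0],"xyz": [-0.085,0,0],"grip": 255},{"rot": [0,0,0],"xyz": [-0.085,0,0],"grip": 255}])

```text
clock: 4.48
tool_pos: [0.5438, -0.3048, 0.0222]
eef_rot: [0.603, 0.798, -0.0, 0.0]
contact_force: [-0.2, 0.1, -1.2]
opening: 0.006
finger_force: 0.0
```

Run:
```python
from h import *
cv2.imwrite("pics/t2.png",cv2.resize(r.snapshot("top")[125:265,270:420,::-1],None,fx=4,fy=4,interpolation=cv2.INTER_CUBIC))
go([.55,-.3,.13],1.845)
```

```text
t 4.5333 pos [ 0.5435 -0.3028  0.0221] F [-0.3 -0.1  0.6] open 0.0084585766590475 
xyz [ 0.001   0.007  -0.1079] rot [-0.0003 -0.0004  0.0028]
```

View pics/t2.png

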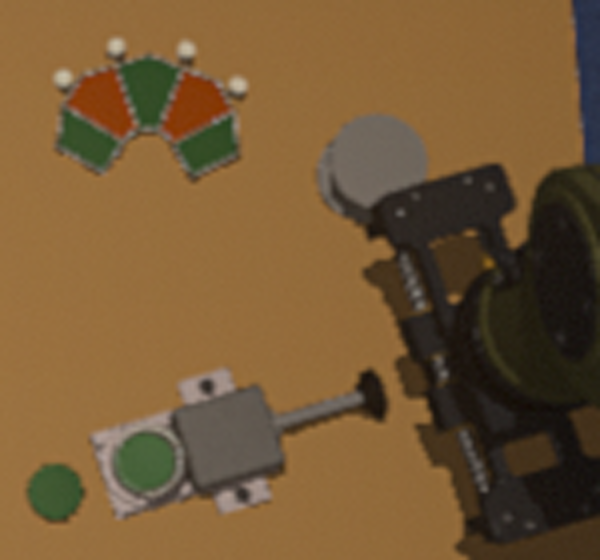

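The jewel is out at crop (55,492) and the plunger is back out. I'll locate the jewel, lift the arm and go behind it.

Run:
```python
from h import *
j=px2w(cam("top"),[(270+55.5/4-.5,125+492.5/4-.5)],[.017])[0];print(j)
y=.3;p=j-.042*np.array([np.cos(y),np.sin(y),0]);print(p)
go([p[0],p[1],.13],y)
```

```text
[ 0.48127231 -0.08379305  0.017     ]
[ 0.44114817 -0.0962049   0.017     ]
t 4.5333 pos [ 0.5435 -0.3028  0.0221] F [-0.3 -0.1  0.6] open 0.0084585766590475 
xyz [ 0.2268 -0.042  -0.1078] rot [-6.0000e-04 -1.0000e-04  1.5478e+00]
```

carry_out(plan=[{"rot": [0,0,0],"xyz": [0,0,-0.04],"grip": 209},{"rot": [0,0,0],"xyz": [0,0,-0.08],"grip": 209},{"rot": [0,0,0],"xyz": [0,0,-0.108],"grip": 209},{"rot": [0,0,0],"xyz": [0,0,-0.108],"grip": 209},{"rot": [0,0,0],"xyz": [0,0,-0.108],"grip": 209}])

```text
clock: 4.95
tool_pos: [0.5448, -0.3009, 0.1319]
eef_rot: [0.601, 0.799, 0.001, 0.001]
contact_force: [-0.6, 0.8, -1.0]
opening: 0.184
finger_force: 0.0
```

Run:
```python
from h import *
j=px2w(cam("top"),[(270+55.5/4-.5,125+492.5/4-.5)],[.017])[0]
y=.3;p=j-.042*np.array([np.cos(y),np.sin(y),0]);print(p)
go([p[0],p[1],.13],y)
```

```text
[ 0.44114817 -0.0962049   0.017     ]
t 4.95 pos [ 0.5448 -0.3009  0.1319] F [-0.6  0.8 -1. ] open 0.18357569858536626 
xyz [ 0.2254 -0.0429  0.0016] rot [ 2.5000e-03 -1.1000e-03  1.5515e+00]
```

Run:
```python
from h import *
y=.1;p=np.array([.4813,-.0838,0])-.042*np.array([np.cos(y),np.sin(y),0])
go([p[0],p[1],.13],y)
```

```text
t 4.95 pos [ 0.5448 -0.3009  0.1319] F [-0.6  0.8 -1. ] open 0.18357569858536626 
xyz [ 0.2338 -0.0422  0.0016] rot [ 2.4000e-03 -1.4000e-03  1.7515e+00]
```

carry_out(plan=[{"rot": [0,0,1.75],"xyz": [0.234,-0.042,0.001],"grip": 209},{"rot": [0,0,1.75],"xyz": [0.234,-0.042,0.001],"grip": 209},{"rot": [0,0,1.75],"xyz": [0.234,-0.042,0.001],"grip": 209},{"rot": [0,0,1.75],"xyz": [0.234,-0.042,0.001],"grip": 209},{"rot": [0,0,1.75],"xyz": [0.234,-0.042,0.001],"grip": 209},{"rot": [0,0,1.75],"xyz": [0.234,-0.042,0.001],"grip": 209},{"rot": [0,0,1.75],"xyz": [0.234,-0.042,0.001],"grip": 209},{"rot": [0,0,1.75],"xyz": [0.234,-0.042,0.001],"grip": 209}])

```text
clock: 5.62
tool_pos: [0.4363, -0.086, 0.1283]
eef_rot: [0.911, 0.412, -0.002, -0.002]
contact_force: [-0.0, 0.0, 0.2]
opening: 0.177
finger_force: 0.0
```

Run:
```python
from h import *
go([.4395,-.088,.13],.1)
```

```text
t 5.6167 pos [ 0.4363 -0.086   0.1283] F [-0.   0.   0.2] open 0.17654458617545132 
xyz [ 0.0006  0.0037 -0.0017] rot [-0.0033  0.0042  0.7491]
```

carry_out(plan=[{"rot": [-0.003,0.004,0.74],"xyz": [0.001,0.003,0],"grip": 209},{"rot": [-0.003,0.004,0.74],"xyz": [0.001,0.003,0],"grip": 209},{"rot": [-0.003,0.004,0.74],"xyz": [0.001,0.003,0],"grip": 209},{"rot": [-0.003,0.004,0.74],"xyz": [0.001,0.003,0],"grip": 209},{"rot": [-0.003,0.004,0.74],"xyz": [0.001,0.003,0],"grip": 209},{"rot": [-0.003,0.004,0.74],"xyz": [0.001,0.003,0],"grip": 209},{"rot": [-0.003,0.004,0.74],"xyz": [0.001,0.003,0],"grip": 209},{"rot": [-0.003,0.004,0.74],"xyz": [0.001,0.003,0],"grip": 209}])

```text
clock: 6.28
tool_pos: [0.4407, -0.0898, 0.1285]
eef_rot: [0.998, 0.057, 0.001, 0.001]
contact_force: [0.4, -1.1, 0.3]
opening: 0.18
finger_force: 0.0
```

Run:
```python
from h import *
s=r.get_state();im=r.snapshot("wrist");C=cam("wrist",s)
print(w2px(C,[[.4813,-.0838,.017],[.675,-.1435,.015]]))
cv2.imwrite("pics/w3.png",im[:,:,::-1])
go([.4395,-.088,.013],.1)
```

```text
[[ 248.99424955  144.43041772]
 [ 361.85775105 -115.37194556]]
t 6.3333 pos [ 0.441  -0.0899  0.1286] F [-0.3  0.2 -1.1] open 0.1830780247976008 
xyz [-0.0016 -0.0022  0.1156] rot [ 0.0011 -0.0023  0.0136]
```

View pics/w3.png

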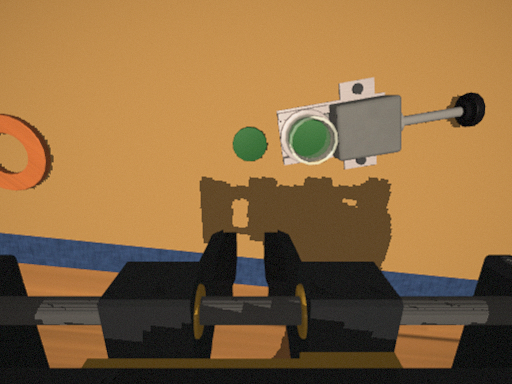

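The wrist view shows the jewel at (250,144), as predicted, and centred on the fingers. I'll descend.

carry_out(plan=[{"rot": [0.001,-0.002,0.013],"xyz": [-0.002,-0.002,0.04],"grip": 209},{"rot": [0.001,-0.002,0.013],"xyz": [-0.002,-0.002,0.08],"grip": 209},{"rot": [0.001,-0.002,0.013],"xyz": [-0.002,-0.002,0.105],"grip": 209},{"rot": [0.001,-0.002,0.013],"xyz": [-0.002,-0.002,0.115],"grip": 209},{"rot": [0.001,-0.002,0.013],"xyz": [-0.002,-0.002,0.115],"grip": 209},{"rot": [0.001,-0.002,0.013],"xyz": [-0.002,-0.002,0.115],"grip": 209}])

```text
clock: 6.83
tool_pos: [0.4453, -0.0894, 0.0179]
eef_rot: [0.998, 0.056, -0.006, -0.002]
contact_force: [-0.6, 0.1, -0.5]
opening: 0.181
finger_force: 0.0
```

Run:
```python
from h import *
j=np.array([.4813,-.0838,.013])
a=lambda t:np.array([np.cos(t),np.sin(t),0])
go(j-.024*a(.1),.1)
go(j-.023*a(.1)+.05*a(.4),.1)
```

```text
t 6.8333 pos [ 0.4453 -0.0894  0.0179] F [-0.6  0.1 -0.5] open 0.18064094883963822 
xyz [ 0.0124 -0.0018  0.0048] rot [-0.0052  0.0123  0.0111]
t 6.8333 pos [ 0.4453 -0.0894  0.0179] F [-0.6  0.1 -0.5] open 0.18064094883963822 
xyz [ 0.0614 -0.016   0.0043] rot [-0.0052  0.0123  0.0111]
```

carry_out(plan=[{"rot": [-0.005,0.012,0.01],"xyz": [0.005,-0.001,0.003],"grip": 209},{"rot": [-0.005,0.012,0.01],"xyz": [0.01,-0.002,0.004],"grip": 209},{"rot": [-0.005,0.012,0.01],"xyz": [0.01,-0.002,0.004],"grip": 209},{"rot": [-0.005,0.012,0.01],"xyz": [0.01,-0.002,0.004],"grip": 209}])

```text
clock: 7.17
tool_pos: [0.4552, -0.0863, 0.0148]
eef_rot: [0.999, 0.05, 0.0, 0.0]
contact_force: [0.1, -0.9, -0.0]
opening: 0.18
finger_force: 0.0
```

Run:
```python
from h import *
j=np.array([.4813,-.0838,.013])
a=lambda t:np.array([np.cos(t),np.sin(t),0])
go(j-.023*a(.1),.1)
go(j-.023*a(.1)+.05*a(.4),.1)
```

```text
t 7.1667 pos [ 0.4552 -0.0863  0.0148] F [ 0.1 -0.9 -0. ] open 0.1796024680848365 
xyz [0.0032 0.0001 0.0018] rot [ 0.0002 -0.0008 -0.    ]
t 7.1667 pos [ 0.4552 -0.0863  0.0148] F [ 0.1 -0.9 -0. ] open 0.1796024680848365 
xyz [ 0.051  -0.0146  0.0019] rot [ 0.0002 -0.0008 -0.    ]
```

carry_out(plan=[{"rot": [0,0,0],"xyz": [0.001,0,0.002],"grip": 209},{"rot": [0,0,0],"xyz": [0.004,0,0.002],"grip": 209},{"rot": [0,0,0],"xyz": [0.01,-0.002,0.002],"grip": 209},{"rot": [0,0,0],"xyz": [0.018,-0.0045,0.002],"grip": 209},{"rot": [0,0,0],"xyz": [0.027,-0.007,0.002],"grip": 209},{"rot": [0,0,0],"xyz": [0.036,-0.01,0.002],"grip": 209},{"rot": [0,0,0],"xyz": [0.044,-0.0125,0.002],"grip": 209},{"rot": [0,0,0],"xyz": [0.051,-0.0145,0.002],"grip": 209}])

```text
clock: 7.83
tool_pos: [0.5058, -0.0664, 0.0134]
eef_rot: [0.999, 0.05, 0.001, 0.0]
contact_force: [0.1, 0.5, 0.2]
opening: 0.18
finger_force: 0.0
```

carry_out(plan=[{"rot": [0,0,0],"xyz": [0.002,-0.0005,0],"grip": 209},{"rot": [0,0,0],"xyz": [0.002,-0.0005,0],"grip": 209},{"rot": [0,0,0],"xyz": [-0.012,-0.0005,0],"grip": 209},{"rot": [0,0,0],"xyz": [-0.02,-0.0005,0],"grip": 209},{"rot": [0,0,0],"xyz": [-0.02,-0.0005,0],"grip": 209}])

```text
clock: 8.25
tool_pos: [0.4822, -0.0693, 0.0133]
eef_rot: [0.999, 0.048, -0.001, -0.0]
contact_force: [-0.4, -0.6, 0.6]
opening: 0.179
finger_force: 0.0
```

Run:
```python
from h import *
s=r.get_state();im=r.snapshot("wrist");C=cam("wrist",s)
m=cv2.inRange(cv2.cvtColor(im,cv2.COLOR_RGB2HSV),(45,80,30),(85,255,255))
_,_,st,ce=cv2.connectedComponentsWithStats(m)
for a,c in list(zip(st,ce))[1:]:
    if a[4]>100: print(a,c.round(1),px2w(C,[c],[.017])[0].round(4))
cv2.imwrite("pics/w4.png",im[:,:,::-1])
go(s['tool_pos'],-.35)
```

```text
[ 218  134   60   59 2752] [247.4 163.5] [ 0.5313 -0.0626  0.017 ]
[342 227  22  35 171] [349.5 244.2] [ 0.4899 -0.1252  0.017 ]
[353 234  48  28 382] [371.4 245.9] [ 0.49   -0.1379  0.017 ]
[ 367  242   56   48 1657] [398.4 263.2] [ 0.4803 -0.1564  0.017 ]
t 8.3 pos [ 0.4837 -0.0691  0.0133] F [ 0.2 -0.3  0.2] open 0.17913166801426106 
xyz [-0.0015  0.     -0.    ] rot [-0.      0.      0.4467]
```

View pics/w4.png

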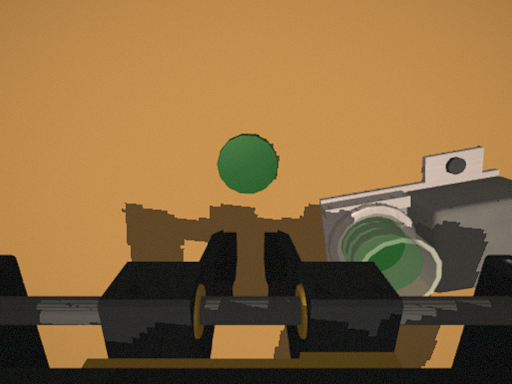

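The jewel followed to (0.531,-0.063), at pixel (247,163), clear of the dispenser plate. Next I'll turn behind it for the diagonal leg.

Run:
```python
from h import *
a=lambda t:np.array([np.cos(t),np.sin(t),0])
go(np.array([.5313,-.0626,.0135])-.036*a(-.62),-.62)
```

```text
t 8.3 pos [ 0.4837 -0.0691  0.0133] F [ 0.2 -0.3  0.2] open 0.17913166801426106 
xyz [ 0.0209 -0.0255 -0.0002] rot [-0.      0.      0.7167]
```

carry_out(plan=[{"rot": [0,0,0.12],"xyz": [0,-0.006,0],"grip": 209},{"rot": [0,0,0.24],"xyz": [0,-0.013,0],"grip": 209},{"rot": [0,0,0.36],"xyz": [0.005,-0.02,0],"grip": 209},{"rot": [0,0,0.48],"xyz": [0.01,-0.025,0],"grip": 209},{"rot": [0,0,0.6],"xyz": [0.015,-0.025,0],"grip": 209},{"rot": [0,0,0.717],"xyz": [0.02,-0.025,0],"grip": 209},{"rot": [0,0,0.717],"xyz": [0.02,-0.025,0],"grip": 209},{"rot": [0,0,0.717],"xyz": [0.02,-0.025,0],"grip": 209}])

```text
clock: 8.97
tool_pos: [0.5029, -0.0417, 0.0132]
eef_rot: [0.953, -0.303, 0.001, 0.0]
contact_force: [-0.2, 0.1, 0.5]
opening: 0.18
finger_force: 0.0
```

Run:
```python
from h import *
a=lambda t:np.array([np.cos(t),np.sin(t),0])
go(np.array([.5313,-.0626,.0135])-.024*a(-.62),-.62)
go(np.array([.626,-.1405,.0135])-.023*a(-.62),-.62)
```

```text
t 8.9667 pos [ 0.5029 -0.0417  0.0132] F [-0.2  0.1  0.5] open 0.18002491155615133 
xyz [ 0.0112  0.0006 -0.0003] rot [-0.0007 -0.0024  0.0051]
t 8.9667 pos [ 0.5029 -0.0417  0.0132] F [-0.2  0.1  0.5] open 0.18002491155615133 
xyz [ 0.1345  0.0096 -0.    ] rot [-0.0007 -0.0024  0.0051]
```

carry_out(plan=[{"rot": [0,-0.002,0.005],"xyz": [0.007,0.0005,0],"grip": 209},{"rot": [0,-0.002,0.005],"xyz": [0.012,0.0005,0],"grip": 209},{"rot": [0,-0.002,0.005],"xyz": [0.018,0.001,0],"grip": 209},{"rot": [0,-0.002,0.005],"xyz": [0.027,0.002,0],"grip": 209},{"rot": [0,-0.002,0.005],"xyz": [0.037,0.0025,0],"grip": 209},{"rot": [0,-0.002,0.005],"xyz": [0.047,0.003,0],"grip": 209},{"rot": [0,-0.002,0.005],"xyz": [0.057,0.004,0],"grip": 209},{"rot": [0,-0.002,0.005],"xyz": [0.067,0.005,0],"grip": 209}])

```text
clock: 9.63
tool_pos: [0.5547, -0.0855, 0.0133]
eef_rot: [0.952, -0.307, -0.0, -0.0]
contact_force: [-0.3, 0.1, 0.5]
opening: 0.176
finger_force: 0.0
```

carry_out(plan=[{"rot": [0,0,0],"xyz": [0.01,0.0005,0],"grip": 209},{"rot": [0,0,0],"xyz": [0.02,0.001,0],"grip": 209},{"rot": [0,0,0],"xyz": [0.03,0.002,0],"grip": 209},{"rot": [0,0,0],"xyz": [0.04,0.0025,0],"grip": 209},{"rot": [0,0,0],"xyz": [0.05,0.003,0],"grip": 209},{"rot": [0,0,0],"xyz": [0.058,0.004,0],"grip": 209},{"rot": [0,0,0],"xyz": [0.064,0.0045,0],"grip": 209},{"rot": [0,0,0],"xyz": [0.067,0.0045,0],"grip": 209}])

```text
clock: 10.3
tool_pos: [0.6064, -0.1285, 0.0133]
eef_rot: [0.952, -0.307, 0.0, -0.0]
contact_force: [-0.3, 0.3, 0.4]
opening: 0.181
finger_force: 0.1
```

carry_out(plan=[{"rot": [0,0,0],"xyz": [0,0,0],"grip": 209},{"rot": [0,0,0],"xyz": [-0.012,0,0],"grip": 209},{"rot": [0,0,0],"xyz": [-0.024,0,0],"grip": 209},{"rot": [0,0,0],"xyz": [-0.03,0,0],"grip": 209},{"rot": [0,0,0],"xyz": [-0.03,0,0],"grip": 209}])

```text
clock: 10.72
tool_pos: [0.58, -0.1083, 0.0131]
eef_rot: [0.952, -0.307, -0.001, -0.001]
contact_force: [0.6, 0.2, 0.0]
opening: 0.182
finger_force: 0.0
```

Run:
```python
from h import *
s=r.get_state();im=r.snapshot("wrist");C=cam("wrist",s)
m=cv2.inRange(cv2.cvtColor(im,cv2.COLOR_RGB2HSV),(45,80,30),(85,255,255))
_,_,st,ce=cv2.connectedComponentsWithStats(m)
for a,c in list(zip(st,ce))[1:]:
    if a[4]>100: print(a,c.round(1),px2w(C,[c],[.017])[0].round(4))
cv2.imwrite("pics/w5.png",im[:,:,::-1])
go(s['tool_pos'],-.06)
```

```text
[ 116    0   61   34 1153] [152.  12.] [ 0.7007 -0.1419  0.017 ]
[ 209    0   62   47 1837] [238.9  18. ] [ 0.6764 -0.1716  0.017 ]
[  73   67   86   49 3135] [120.4  89.6] [ 0.6855 -0.108   0.017 ]
[ 222  120   61   62 2884] [252.2 150.2] [ 0.6251 -0.1421  0.017 ]
t 10.7667 pos [ 0.5811 -0.1092  0.0133] F [1.  0.5 0.2] open 0.17920993243782843 
xyz [-0.0015 -0.0001  0.0002] rot [-0.0013  0.001  -0.5633]
```

View pics/w5.png

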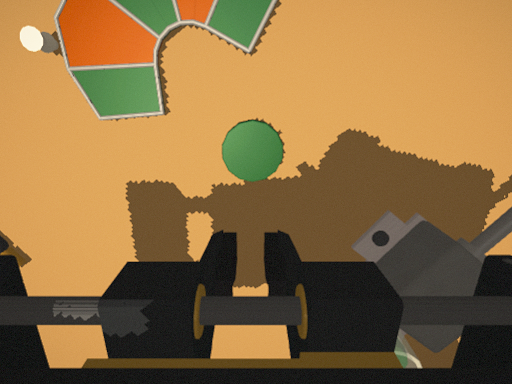

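The jewel is at (252,150). The mouth corners are at about (163,114) and (251,52), and the back arc shows around (185,25).

Run:
```python
from h import *
s=r.get_state();C=cam("wrist",s)
W=px2w(C,[(163,114),(251,52)],[.015]);e=W[0]-W[1];yaw=np.arctan2(e[1],e[0])-np.pi/2
m=W.mean(0);a=np.array([np.cos(yaw),np.sin(yaw),0])
print(W.round(4),np.linalg.norm(e),yaw,"seat",m+.011*a)
y=-.07;a=np.array([np.cos(y),np.sin(y),0])
go(np.array([.6251,-.1421,.0135])-.036*a,y)
```

```text
[[ 0.6666 -0.1173  0.015 ]
 [ 0.6636 -0.1691  0.015 ]] 0.05194793533732481 -0.05654693966254043 seat [ 0.67607165 -0.14383449  0.015     ]
t 10.7667 pos [ 0.5811 -0.1092  0.0133] F [1.  0.5 0.2] open 0.17920993243782843 
xyz [ 0.0243  0.02   -0.0002] rot [-0.0013  0.001  -0.5533]
```

carry_out(plan=[{"rot": [0,0,-0.12],"xyz": [-0.003,0.007,0],"grip": 209},{"rot": [0,0,-0.24],"xyz": [-0.003,0.014,0],"grip": 209},{"rot": [0,0,-0.36],"xyz": [0.003,0.02,0],"grip": 209},{"rot": [0,0,-0.48],"xyz": [0.01,0.02,0],"grip": 209},{"rot": [0,0,-0.555],"xyz": [0.018,0.02,0],"grip": 209},{"rot": [0,0,-0.555],"xyz": [0.022,0.02,0],"grip": 209},{"rot": [0,0,-0.555],"xyz": [0.022,0.02,0],"grip": 209}])

```text
clock: 11.35
tool_pos: [0.589, -0.1403, 0.0135]
eef_rot: [0.999, -0.036, 0.001, 0.0]
contact_force: [-0.5, 0.2, -0.2]
opening: 0.18
finger_force: 0.0
```

Run:
```python
from h import *
y=-.06;a=np.array([np.cos(y),np.sin(y),0])
go(np.array([.6251,-.1421,.0135])-.024*a,y)
go(np.array([.676,-.1438,.0135])-.023*a,y)
```

```text
t 11.35 pos [ 0.589  -0.1403  0.0135] F [-0.5  0.2 -0.2] open 0.18013621565910143 
xyz [ 0.0121 -0.0005 -0.    ] rot [ 0.0004 -0.0022 -0.0116]
t 11.35 pos [ 0.589  -0.1403  0.0135] F [-0.5  0.2 -0.2] open 0.18013621565910143 
xyz [ 0.064  -0.0024  0.0001] rot [ 0.0004 -0.0022 -0.0116]
```

Push to about 4 mm short of seated, then ease in while watching the force.

carry_out(plan=[{"rot": [0,-0.002,-0.012],"xyz": [0.007,-0.0005,0],"grip": 209},{"rot": [0,-0.002,-0.012],"xyz": [0.012,-0.0005,0],"grip": 209},{"rot": [0,-0.002,-0.012],"xyz": [0.019,-0.001,0],"grip": 209},{"rot": [0,-0.002,-0.012],"xyz": [0.028,-0.001,0],"grip": 209},{"rot": [0,-0.002,-0.012],"xyz": [0.038,-0.0015,0],"grip": 209},{"rot": [0,-0.002,-0.012],"xyz": [0.048,-0.002,0],"grip": 209},{"rot": [0,-0.002,-0.012],"xyz": [0.056,-0.002,0],"grip": 209},{"rot": [0,-0.002,-0.012],"xyz": [0.06,-0.0025,0],"grip": 209}])

```text
clock: 12.02
tool_pos: [0.6494, -0.14, 0.0132]
eef_rot: [1.0, -0.028, -0.0, -0.0]
contact_force: [0.0, -0.7, 0.1]
opening: 0.179
finger_force: 0.1
```

carry_out(plan=[{"rot": [0,0,0],"xyz": [0.001,0,0],"grip": 209},{"rot": [0,0,0],"xyz": [0.002,0,0],"grip": 209},{"rot": [0,0,0],"xyz": [0.003,0,0],"grip": 209},{"rot": [0,0,0],"xyz": [0.003,0,0],"grip": 209}])

```text
clock: 12.35
tool_pos: [0.6504, -0.1407, 0.0132]
eef_rot: [1.0, -0.028, -0.001, -0.0]
contact_force: [-0.4, 0.1, -0.2]
opening: 0.181
finger_force: 0.0
```

carry_out(plan=[{"rot": [0,0,0],"xyz": [0.001,0,0],"grip": 209},{"rot": [0,0,0],"xyz": [0.001,0,0],"grip": 209},{"rot": [0,0,0],"xyz": [0.001,0,0],"grip": 209}])

```text
clock: 12.6
tool_pos: [0.6516, -0.1409, 0.0133]
eef_rot: [1.0, -0.028, -0.001, -0.0]
contact_force: [-0.4, -0.2, -0.1]
opening: 0.182
finger_force: 0.0
```

carry_out(plan=[{"rot": [0,0,0],"xyz": [0.001,0.0005,0],"grip": 209},{"rot": [0,0,0],"xyz": [0.0015,0.0005,0],"grip": 209},{"rot": [0,0,0],"xyz": [0.0015,0.0005,0],"grip": 209}])

```text
clock: 12.85
tool_pos: [0.6533, -0.1415, 0.0133]
eef_rot: [1.0, -0.028, -0.001, -0.0]
contact_force: [0.5, -1.0, 0.0]
opening: 0.178
finger_force: 0.0
```

carry_out(plan=[{"rot": [0,0,0],"xyz": [0.001,0,0],"grip": 209},{"rot": [0,0,0],"xyz": [0.0015,0,0],"grip": 209},{"rot": [0,0,0],"xyz": [0.0015,0,0],"grip": 209}])

```text
clock: 13.1
tool_pos: [0.6543, -0.1415, 0.0131]
eef_rot: [1.0, -0.028, -0.001, -0.0]
contact_force: [-0.4, -0.3, 1.2]
opening: 0.181
finger_force: 0.4
```

Run:
```python
from h import *
s=r.get_state();im=r.snapshot("wrist");print(s['tool_pos'],s['contact_force'])
print(w2px(cam("wrist",s),[[.676,-.1438,.017]]))
cv2.imwrite("pics/w6.png",cv2.resize(im[70:250,130:370,::-1],None,fx=3,fy=3,interpolation=cv2.INTER_CUBIC))
```

```text
[ 0.65432295 -0.14147755  0.01312949] [-0.41182383 -0.2829925   1.24493782]
[[252.73190388 212.83297144]]
```

View pics/w6.png

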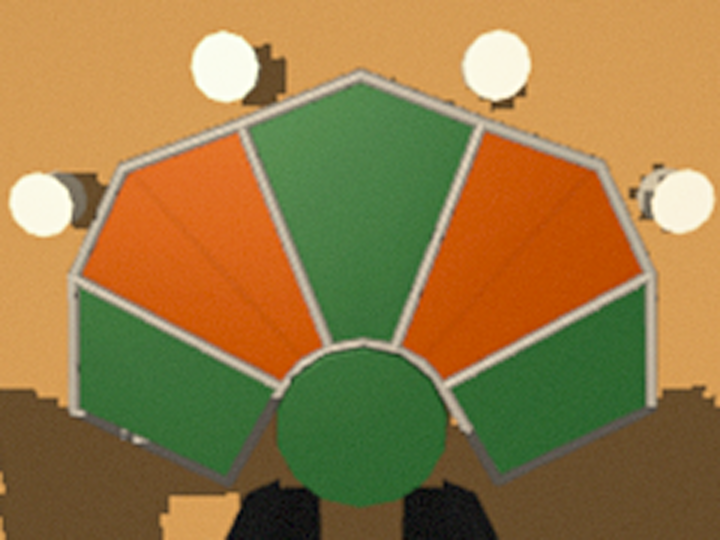

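The picture shows the jewel in the arc of the seat (crop centre (362,425)), with almost no gap at the back. One last light nudge to feel the stop.

carry_out(plan=[{"rot": [0,0,0],"xyz": [0.001,0,0],"grip": 209},{"rot": [0,0,0],"xyz": [0.0015,0,0],"grip": 209},{"rot": [0,0,0],"xyz": [0.0015,0,0],"grip": 209}])

```text
clock: 13.4
tool_pos: [0.6549, -0.1416, 0.013]
eef_rot: [1.0, -0.029, -0.002, -0.001]
contact_force: [-4.3, -0.5, 1.2]
opening: 0.181
finger_force: 2.0
```

carry_out(plan=[{"rot": [0,0,0],"xyz": [0,0,0],"grip": 209},{"rot": [0,0,0],"xyz": [-0.005,0,0],"grip": 209},{"rot": [0,0,0],"xyz": [-0.02,0,0],"grip": 209},{"rot": [0,0,0],"xyz": [-0.035,0,0],"grip": 209},{"rot": [0,0,0],"xyz": [-0.035,0,-0.03],"grip": 209},{"rot": [0,0,0],"xyz": [-0.035,0,-0.06],"grip": 209},{"rot": [0,0,0],"xyz": [-0.035,0,-0.08],"grip": 209},{"rot": [0,0,0],"xyz": [-0.035,0,-0.08],"grip": 209}])

```text
clock: 14.07
tool_pos: [0.6257, -0.141, 0.0982]
eef_rot: [1.0, -0.028, 0.005, 0.001]
contact_force: [0.4, 0.2, -0.0]
opening: 0.184
finger_force: 0.0
```

Run:
```python
from h import *
s=r.get_state();im=r.snapshot("wrist");C=cam("wrist",s);print(s['tool_pos'],s['contact_force'])
m=cv2.inRange(cv2.cvtColor(im,cv2.COLOR_RGB2HSV),(45,80,30),(85,255,255))
_,_,st,ce=cv2.connectedComponentsWithStats(m)
for a,c in list(zip(st,ce))[1:]:
    if a[4]>100: print(a,c.round(1),px2w(C,[c],[.017])[0].round(4))
c=w2px(C,[[.676,-.1438,.017]])[0].astype(int);x,y=max(c[0]-100,0),max(c[1]-75,0)
cv2.imwrite("pics/w7.png",cv2.resize(im[y:y+150,x:x+200,::-1],None,fx=4,fy=4,interpolation=cv2.INTER_CUBIC));print(x,y)
```

```text
[ 0.62566923 -0.14103082  0.09818949] [ 0.39785322  0.18771863 -0.04611169]
[ 225   59   48   60 1758] [248.4  84.7] [ 0.7173 -0.1447  0.017 ]
[ 185  106   44   45 1065] [203.8 129.5] [ 0.6859 -0.1072  0.017 ]
[ 270  106   43   45 1054] [293.5 129. ] [ 0.6822 -0.1786  0.017 ]
[ 230  120   38   39 1149] [248.5 138.9] [ 0.6764 -0.1424  0.017 ]
[235 330  28   8 129] [247.3 333.3] [ 0.4792 -0.1295  0.017 ]
[235 337  31  18 417] [250.3 345.5] [ 0.4631 -0.1317  0.017 ]
150 64
```

View pics/w7.png

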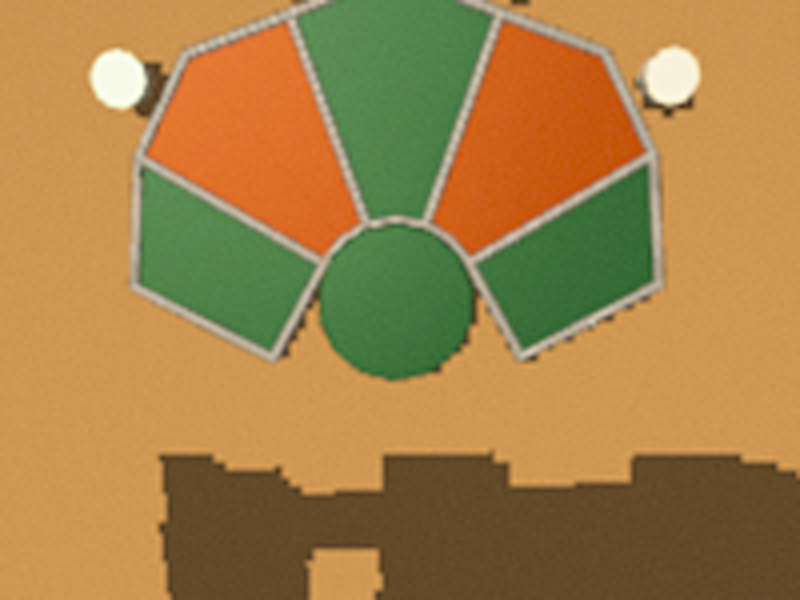

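The jewel is seated against the back arc, with its centre at crop (397,300), and the robot is clear of everything. I'll hand the job in.

```bash
python3 -c "
from plant import r
print(r.finish_job())"
```

```text
the job is handed in; nothing more can be done
None
```

I pressed the plunger home once and it sprang back out; the ejected jewel is now seated against the back of the open fan's bay, and the job is handed in at about 14 s of the 67 s allowed (no verdict came back).

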